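# Set a scalded sippy cup out to air

## Task

Set the scalded two-handled sippy cup out to air. Squeeze the sprung tongs shut on its duckbill valve in the steel tray, carry the valve over and lower it into the egg cup (not dropping it from high, and never touching it with the gripper itself), then lay the tongs flat on the shelf again. Also swing the two-handled cup's flap down from standing open to half-way, about 45 degrees over its spout, so that it stays there by itself; leave both cups, the egg cup and everything else standing where they are.

Things in the scene. Friction and masses are not known exactly. Their poses are not given: they have to be found in the camera images.
- tongs_grip (a point): Grip centre of the white plastic sprung tongs, a U of two arms joined by a bow, 160 mm long, 22 mm high, 56 g, lying on the shelf. Midway between the ribbed flat finger rests (36 mm long, 22 mm high), 11 mm above the underside, near the mass centre. x points to the tips, y is the line along which the arms shut, z up. Over the rests' middles: 43 mm open, 30 mm when the tips hold the valve's barrel.
- tongs_tip (a point): Midway between the tongs' tips, 71 mm ahead of tongs_grip (same axes and height). The tip pads are 18 mm long and 14 mm high, centred here; gap 43 mm open (50 mm over the outsides), 16 mm with the rests at 30 mm. The arms are 22 mm high up to 38 mm behind this point, then 18 mm high up to 8 mm behind it, centred at this height.
- tongs_left (a joint): Angle of one arm of the tongs about its root at the bow, 67 mm behind tongs_grip; the other arm mirrors it. 0 = sprung open, 0.10 = arms parallel, tips 16 mm apart (on the barrel), 0.155 = shut. They spring open by themselves: at the finger rests about 3 N begins to close them and 6.5 N brings the tips onto the barrel; more than that grips it.
- valve_center (a point): The ivory duckbill valve, 12 g, 32 mm high, standing on its flange in the tray; this point is on its axis, half-way up (16 mm above its underside), z along the axis. From below: round flange 30 mm across and 4 mm high, round barrel 16 mm across from 4 to 22 mm up, then a flat wedge-shaped bill up to 32 mm. To be held by the barrel with the tongs.
- disc_center (a point): The other ivory part in the tray, a flat vent disc 32 mm across and 4 mm high with a small knob (7 mm in all); centre, 3.5 mm above its underside. Stays in the tray where it is.
- tray: Shallow steel tray, fixed, 100 mm (its x) by 150 mm (its y); origin at the centre of its underside. Floor 2 mm thick, rim 8 mm high.
- egg_cup_rim (a point): The centre of the mouth of the white ceramic egg cup: 65 mm high, 52 mm across outside, mouth 46 mm across inside, bowl 29 mm deep and narrowing to 28 mm across at its floor. It stands loose on the shelf (90 g).
- cup_center (a point): The two-handled sippy cup (short, with a loop handle on either side), 72 mm across, 124 mm over the handles, loose, 160 g; this point is on its axis, 39 mm above its underside. z up; the flap's hinge lies towards its x and the spout towards its -x; the handles lie along its y. The lid's top is 97 mm and the spout's top 113 mm above the shelf.
- flap_hinge (a point): On the hinge axis of the two-handled cup's flap, middle of its width, 115 mm above the shelf, fixed to the cup, with the cup's axes. The hinge axis is along y.
- flap_tip (a point): The middle of the free end of the flap, 40 mm from the hinge; moves with the flap. The flap is a flat plate 28 mm wide and 3.5 mm thick.
- cup_flap (a joint): Angle of that flap in rad: 0 = lying flat over the spout (it points along the cup's -x), 1.571 = standing straight up, more = leaning back towards the cup's x; range 0 to 2.3. A friction hinge: it stays where it is left and moves for about 0.2 N at its end. Wanted: half-way, 0.785.
- tall_cup_center (a point): The taller sippy cup without handles, 70 mm across and 170 mm high with its flap shut; point on its axis 64 mm up. Not to be moved.
- dispenser_center (a point): Empty white push dispenser bottle, 64 mm across, 175 mm high; point on its axis 66 mm up. Not to be moved.
- spoon: Wooden spoon, 245 mm long, lying on the shelf along its x; origin at its underside near the middle. Not to be moved.
- tin: Plain steel tin, 74 mm across, 84 mm high; origin at the centre of its underside. Not to be moved.
- bowl: White bowl, 112 mm across, 42 mm high; origin at the centre of its underside. Not to be moved.
- mug: Glazed mug with a handle, 78 mm across, 88 mm high; origin at the centre of its underside. Not to be moved.
Not all that is in view belongs to the job. What is shaped like the part that bears cup_center but purple or red is not meant. Of the things shaped like the part that bears tongs_grip, the white one is meant.

How it is judged (in metres and radians):
On the way, in this order (a step that is already met when the one before it is completed fails the run):
1. the valve is lifted clear of the tray in the squeezed tongs (height (world z) of valve_center above 0.06 m and contact force between tongs and valve above 0.3 N and contact force between the fingers and tongs above 0.5 N), for 0.2 s.
2. the valve is down in the egg cup and the tongs have let it go (horizontal distance between valve_center and egg_cup_rim below 0.02 m and z of valve_center in the frame of egg_cup_rim between -0.03 and -0.003 m and contact force between tongs and valve below 0.05 N), for 0.2 s.
At the end, for the whole second after the job is handed in: The valve rests in the egg cup's bowl (centre within 20 mm of its axis, below the rim), the egg cup upright; the tongs lie flat on the shelf; the two-handled cup is upright, its flap holding at 45 degrees, give or take 11; all other things within 30 mm of their starts (horizontal distance between valve_center and egg_cup_rim below 0.02 m and z of valve_center in the frame of egg_cup_rim between -0.03 and -0.003 m and angle between each of egg_cup_rim, cup_center's own z axis and vertical below 0.1 rad and height (world z) of tongs_grip between 0.005 and 0.016 m and height (world z) of tongs_tip below 0.016 m and value of joint cup_flap between 0.585 and 0.985 rad); the robot touches nothing.
It fails at once if the gripper touches the boiled valve (contact force between any of the fingers, the arm and valve above 0.1 N).
It fails at once if the valve is dropped: out of the tongs and falling faster than 1 m/s (a fall of about 5 cm) (linear speed of valve above 1 m/s and contact force between tongs and valve below 0.05 N).
It fails at once if one of the cups or the egg cup is shifted more than 30 mm or tipped (distance of any of cup_center, tall_cup_center, egg_cup_rim from where it was at the start of the episode above 0.03 m).
It fails at once if another thing on the shelf is moved more than 30 mm (distance of any of disc_center, dispenser_center, spoon, tin, bowl, mug from where it was at the start of the episode above 0.03 m).
It also fails if it takes over 72 s, if anything falls off the work surface, if the arm or the gripper's body presses on something with over 40 N, if the wrist force passes 120 N, or if a joint passes its speed limit or range.

## Robot

A 6-joint arm with a two-finger parallel gripper is mounted at the origin on the work surface. World frame = base frame: x ahead of the robot, y to its left, z up, the work surface at z = 0. Lengths are in mm, angles in rad, forces in N, time in s.
With the tool pointing down it reaches from about 400 to 925 mm from the base axis. Payload 12.5 kg.
Tool frame: the origin (TCP) lies at the very end of the fingers, on their centre line; the grasp point (between the pads) lies 19 mm behind it; z points along the fingers, y is the direction in which the jaws open and shut (so a half turn about z gives the same grasp; the last joint's range is limited). The gripper opens to 95 mm and grips with 3 to 60 N. Pads are 20 mm wide; open, the fingers measure 119 mm over their backs; the gripper's body (75 mm by 180 mm) begins 59 mm behind the grasp point.
Start: joints at [-1.325, 0.491, 1.559, -0, 1.092, -0.106], TCP at [215.391, -586.731, 214.661] pointing down, gripper open.
Joint ranges: [-3.1, 3.1], [-0.84, 2.19], [0.05, 2.79], [-1.13, 4.28], [0.06, 2.93], [-2.69, 2.69]. Speed limits (rad/s): [2.22, 2.22, 2.79, 3.14, 3.14, 3.14].

## Interface

Orientations are given as [roll, pitch, yaw] about the fixed x, y, z axes, in that order (R = Rz(yaw) Ry(pitch) Rx(roll)).
In Python, from cell import env gives the robot as it stands.
- The arm moves only by the shell command python3 -m pendant 'ROWS'. ROWS is JSON, a list that holds one entry, the list of rows, each a list of 5 numbers: the opening, from 0 (shut) to 1 (fully open), then the shift along the tool's x, y, z in m, then the turn about the tool's z in rad. A call has exactly 8 rows; each row is the pose to reach, as a shift and turn from the pose commanded when the call began, along the tool's axes at that moment; what a row does not reach only later rows make up. A row lasts 1/10 s, in which the tool goes at most 50 mm and 8.59 degrees, less where a joint would pass 70% of its speed; a pose out of reach is approached as far as the arm can. A call with a gripper value outside its range is refused whole. The fingers move at their own pace and stop on an object; the grip force is fixed at half the most. Time passes only in rows, so rows that repeat a pose let the fingers close, or fill a call up. It gives the time, the measured TCP pose, the force and the opening at its end, in the units of the state.
- env.state(): the state, without advancing time (a new reading comes with each control period).
- env.read_camera(name): name is "scene" or "top" or "wrist"; returns a dict with "image" (480x640x3 uint8, blue, green, red), "range_z" (480x640 float32, mm along the optical axis (not along the pixel's ray), 0 where there is no reading), "fx", "fy", "cx", "cy" (pixels), "rvec" (rotation vector, rad) and "tvec" (3), from world to camera coordinates, as OpenCV has them; the wrist camera has in their place "tool_from_camera" (4x4, takes a point from camera to tool coordinates, whose origin is the TCP and whose axes are the flange's). Camera axes: x right, y down, z forward; pixel columns grow to the right and rows downward; lengths in mm; the calibration is good to about 2 mm. A picture is of the moment at which its call begins: read the wrist's pose just before it.
- env.job_done(): hands the job in, once; it reports no verdict.
The state is a dict: "t": time; "joints": joint angles; "qvel": joint speeds; "tau": joint torques, N m; "eef_pos": TCP position; "tcp_rot": TCP orientation; "ft_force": force on the tool from outside, world axes, zero at the start; "moment": the same for the moment, N m; "opening": opening from 0.0 (shut) to 1.0 (fully open).
Only numpy, scipy, OpenCV 4.12 (cv2) and the standard library are available. Lean on these libraries where they do the work, as an engineer would, in place of code of your own. Each camera call takes 0.05 s, during which the arm holds its last target. There are 200 camera calls.

## Working session

There is one attempt and no reset: what is moved stays moved. The work goes in short steps, Python scripts to look and compute and a shell command to move; the robot and the scene stay as the last step left them, time stands still between calls to the robot, and variables do not carry over. Pictures are saved under pics/ and viewed, about 8 in all and at most 12, crops included, and the job is handed in when it is done.

```bash
ls; mkdir -p pics
cat > h.py <<'E'
import numpy as np, cv2
from cell import env
def cam(n):
    s=env.state(); c=env.read_camera(n); c['s']=s
    return c
def Rrpy(r):
    from scipy.spatial.transform import Rotation as R
    return R.from_euler('xyz',r).as_matrix()
def world(c,name):
    z=c['range_z'].astype(float); v,u=np.mgrid[0:480,0:640]
    P=np.stack([(u-c['cx'])/c['fx']*z,(v-c['cy'])/c['fy']*z,z],-1)
    if name=='wrist':
        T=np.array(c['tool_from_camera']); P=P@T[:3,:3].T+T[:3,3]
        return P@Rrpy(c['s']['tcp_rot']).T+np.array(c['s']['eef_pos'])
    R=cv2.Rodrigues(np.array(c['rvec'],float))[0]
    return (P-np.array(c['tvec'],float).ravel())@R
E
python3 - <<'E'
from h import *
for n in ('scene','top'):
    c=cam(n); cv2.imwrite(f'pics/{n}0.png',c['image']); np.savez(f'{n}0.npz',W=world(c,n),im=c['image'])
    print(n,c['fx'],c['rvec'],c['tvec'])
print(env.state())
E
```

```text
pics
scene 618.5683252808898 [ 1.02130239  2.2297451  -1.20812895] [ 388.7463703  -142.05435109 2217.63439472]
top 577.8817636371652 [ 2.18084091 -2.14100273  0.0859733 ] [ -23.83992246  537.07185066 1627.11202623]
{'t': 0.1, 'joints': array([-1.32462143e+00,  4.91512485e-01,  1.55937549e+00, -1.80775818e-05,
        1.09169243e+00, -1.05590268e-01]), 'qvel': array([ 0.00177111, -0.00146303, -0.00076758,  0.00062096,  0.00184424,
        0.00043608]), 'tau': array([ 3.01991458e-03, -6.13623762e+01, -2.58606827e+01,  6.94253272e-02,
        4.69738967e-02, -7.41644953e-05]), 'eef_pos': array([ 215.31945412, -586.51892201,  214.1164594 ]), 'tcp_rot': array([-3.14060871e+00, -8.81588460e-05,  3.51773461e-01]), 'ft_force': array([-0.68509357,  0.07436268,  0.15652486]), 'moment': array([-0.02372919, -0.04283687, -0.03008386]), 'opening': 0.9998837141163157}
```

View pics/top0.png

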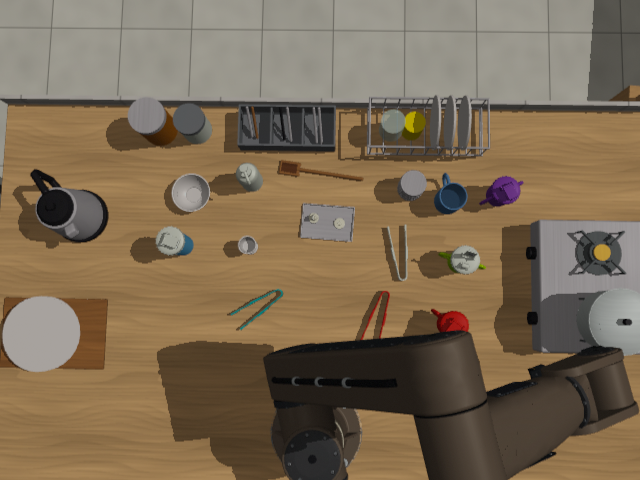

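View pics/scene0.png

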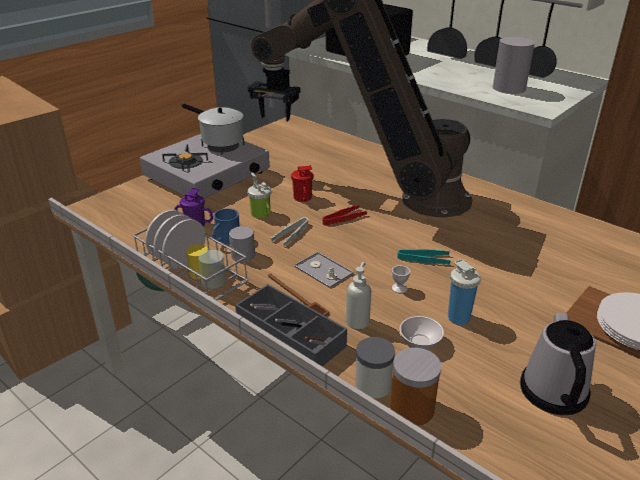

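The top view shows the white tongs at (398,252), with tips up and the bow at (402,280). The teal (258,308) and red (375,315) pairs are decoys. The green and white two-handled cup is at (464,260); purple (505,191) and red (453,323) are decoys. The tray is at (327,223), with the valve probably at (314,217) and the disc at (339,223). The egg cup is at (248,245). One enlarged crop to confirm.

Run:
```python
from h import *
d=np.load('top0.npz');im=d['im'];W=d['W']
a=cv2.resize(im[185:290,295:495],None,fx=4,fy=4,interpolation=cv2.INTER_CUBIC)
b=cv2.resize(np.load('scene0.npz')['im'][165:290,230:430],None,fx=4,fy=4,interpolation=cv2.INTER_CUBIC)
cv2.imwrite('pics/crop0.png',np.vstack([a,b])[:,:800][::1]) if 0 else cv2.imwrite('pics/crop0.png',cv2.resize(np.vstack([a,b]),(520,600)))
for n,u,v in [('valve?',314,217),('disc?',339,223),('egg',248,245),('bow',402,279),('tipL',390,229),('tipR',406,228),('cup',464,260),('trayc',327,223),('tl',302,206),('tr',354,207),('bl',301,239),('br',352,241)]:
    print(n,W[v,u].round(0), 'zmax5',W[v-4:v+5,u-4:u+5,2].max().round(0))
# cup points above 100mm
m=np.zeros(W.shape[:2],bool); m[235:285,435:495]=1
for lo,hi in ((40,80),(85,105),(105,125),(125,170)):
    q=W[m&(W[...,2]>lo)&(W[...,2]<hi)]; print(lo,len(q),q.mean(0).round(0),q.min(0).round(0),q.max(0).round(0))
```

```text
valve? [602.  14.  40.] zmax5 40.0
disc? [590. -58.   7.] zmax5 17.0
egg [519. 200.  37.] zmax5 51.0
bow [ 432. -242.   -3.] zmax5 30.0
tipL [ 576. -207.   -3.] zmax5 24.0
tipR [ 580. -253.   -1.] zmax5 24.0
cup [ 482. -397.  102.] zmax5 1672.0
trayc [591. -23.  -3.] zmax5 13.0
tl [639.  51.   2.] zmax5 1672.0
tr [ 638. -101.    5.] zmax5 14.0
bl [542.  52.   4.] zmax5 13.0
br [539. -96.   2.] zmax5 12.0
40 91 [ 483. -387.   63.] [ 449. -465.   41.] [ 507. -339.   80.]
85 513 [ 482. -399.   96.] [ 445. -442.   85.] [ 522. -363.  104.]
105 80 [ 477. -400.  113.] [ 453. -434.  105.] [ 509. -383.  125.]
125 63 [ 498. -406.  147.] [ 491. -421.  127.] [ 506. -392.  162.]
```

View pics/crop0.png

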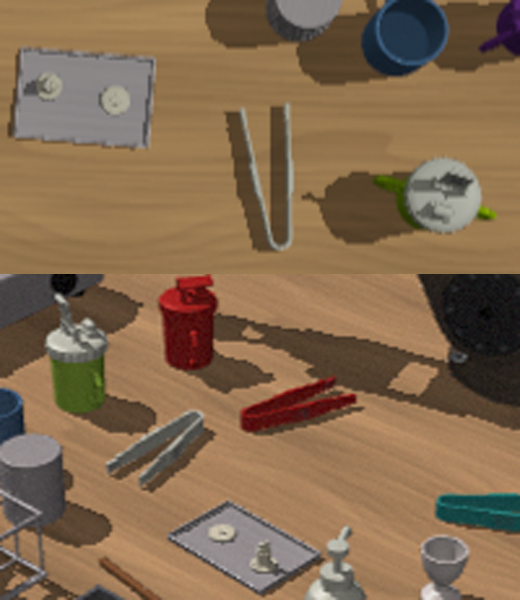

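The crop confirms it. The valve (tall, with bill) is the part on the egg-cup side at top (314,217), and the flat disc is at (339,223). The white tongs and the green cup match the description. The flap stands up on the cup's far (+x) side. Moving over the tongs.

```bash
python3 -m pendant '[[[1,0.39,-0.23,0,0.27],[1,0.39,-0.23,0,0.27],[1,0.39,-0.23,0,0.27],[1,0.39,-0.23,0,0.27],[1,0.39,-0.23,0,0.27],[1,0.39,-0.23,0,0.27],[1,0.39,-0.23,0,0.27],[1,0.39,-0.23,0,0.27]]]'
python3 -m pendant '[[[1,0.015,-0.01,0,0],[1,0.015,-0.01,0,0],[1,0.015,-0.01,0,0],[1,0.015,-0.01,0,0],[1,0.015,-0.01,0,0],[1,0.015,-0.01,0,0],[1,0.015,-0.01,0,0],[1,0.015,-0.01,0,0]]]'
python3 - <<'E'
from h import *
c=cam('wrist');cv2.imwrite('pics/w1.png',c['image']);np.savez('w1.npz',W=world(c,'wrist'),im=c['image'])
print(c['tool_from_camera'],c['s']['eef_pos'],c['s']['tcp_rot'],c['s']['ft_force'])
E
```

```text
t: 0.9
eef_pos: [469.7, -275.4, 214.6]
tcp_rot: [-3.142, 0.0, 0.082]
ft_force: [0.5, -1.1, -0.5]
opening: 0.999
t: 1.7
eef_pos: [482.8, -266.3, 214.7]
tcp_rot: [3.141, -0.0, 0.081]
ft_force: [-0.4, 0.1, 0.0]
opening: 1.0
[[-3.98367047e-04 -9.67281745e-01 -2.53704289e-01  7.10942178e+01]
 [ 9.99999888e-01 -3.20801835e-04 -3.47101911e-04  1.25541071e+00]
 [ 2.54356540e-04 -2.53704399e-01  9.67281765e-01 -1.69070001e+02]
 [ 0.00000000e+00  0.00000000e+00  0.00000000e+00  1.00000000e+00]] [ 482.76985084 -266.33378312  214.68300559] [ 3.14143567e+00 -4.26439562e-05  8.12955525e-02] [-0.39449824  0.08268542  0.03042951]
```

View pics/w1.png

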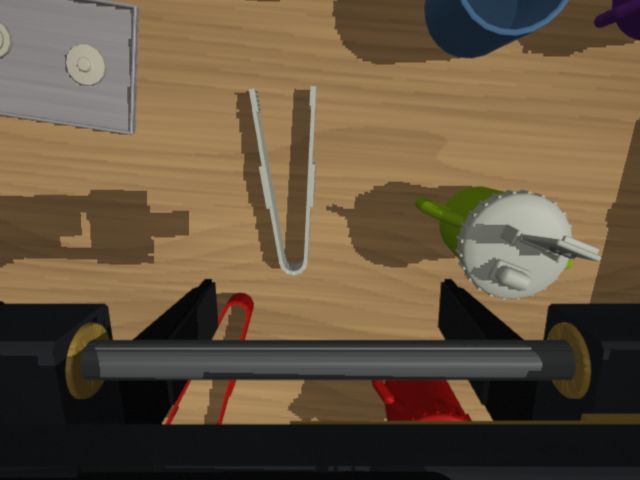

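The wrist view shows the tongs with tips at (253,90) and (313,88), the bow at (293,271), and the finger rests around rows 165–205. The cup is at (515,245), its spout at (513,276) and its flap at (570,245), seen edge-on.

```bash
cat >> h.py <<'E'
def tongs(W,im,uv,zlo=14,zhi=30):
    u0,u1,v0,v1=uv; m=np.zeros(W.shape[:2],bool); m[v0:v1,u0:u1]=1
    m&=(W[...,2]>zlo)&(W[...,2]<zhi)
    return W[m]
E
python3 - <<'E'
from h import *
d=np.load('w1.npz');W=d['W'];im=d['im']
print('table z',np.median(W[140:160,330:400,2]))
q=tongs(W,im,(230,330,75,285)); print(len(q),q.mean(0),np.median(q[:,2]))
p=q[:,:2]
# arms: endpoints, bow
from scipy.optimize import least_squares
r=cv2.minAreaRect(p.astype(np.float32)); print(r); print(cv2.boxPoints(r).round(1))
for x in range(425,600,12):
    s=p[(abs(p[:,0]-x)<3)]; 
    if len(s): 
        y=np.sort(s[:,1]); g=np.argmax(np.diff(y)); print(x,len(y),y[0].round(1),y[g].round(1),y[g+1].round(1),y[-1].round(1))
print('max x',p[:,0].max(),p[:,0].min())
# cup
m=np.zeros(W.shape[:2],bool); m[170:310,410:610]=1
for lo,hi in ((90,101),(102,111),(111,118),(120,130),(130,140),(140,150),(150,160)):
    s=W[m&(W[...,2]>lo)&(W[...,2]<hi)]
    if len(s): print(lo,len(s),s.mean(0).round(1),s.min(0).round(1),s.max(0).round(1))
E
```

```text
table z -0.91508708990537
2018 [ 508.99589325 -230.02814376   19.79840268] 20.461470599430342
((507.2188720703125, -231.85171508789062), (158.59251403808594, 53.98493957519531), 7.3483147621154785)
[[ 425.1 -215.2]
 [ 432.  -268.8]
 [ 589.3 -248.5]
 [ 582.4 -194.9]]
437 69 -251.7 -246.3 -233.1 -227.6
449 59 -252.0 -249.0 -228.5 -225.1
461 51 -251.7 -249.1 -226.0 -221.9
473 57 -251.2 -248.4 -223.3 -219.6
485 65 -251.2 -248.4 -220.7 -213.9
497 99 -253.5 -248.4 -217.6 -211.6
509 106 -253.1 -247.6 -215.1 -208.5
521 101 -252.9 -247.6 -212.5 -206.3
533 68 -250.2 -247.6 -209.8 -205.7
545 62 -249.6 -246.9 -207.1 -202.6
557 66 -249.5 -246.7 -204.2 -200.3
569 86 -249.4 -244.9 -203.0 -197.4
581 87 -249.1 -244.9 -200.1 -195.2
max x 588.9034405618203 428.39627915003416
90 7201 [ 489.2 -397.2   95. ] [ 446.3 -439.7   90. ] [ 525.3 -362.8  101. ]
102 473 [ 476.5 -393.2  107.2] [ 458.4 -418.5  102. ] [ 502.8 -383.3  111. ]
111 627 [ 481.5 -397.8  113.6] [ 461.  -421.2  111. ] [ 502.9 -385.5  117.9]
120 91 [ 498.5 -395.8  125. ] [ 493.2 -407.9  120.1] [ 502.6 -391.3  129.9]
130 90 [ 500.2 -395.8  135.8] [ 493.2 -417.6  130.2] [ 504.2 -391.6  140. ]
140 273 [ 498.8 -402.2  144.6] [ 493.1 -417.9  140.1] [ 505.7 -392.4  149.9]
150 580 [ 502.7 -406.2  153.5] [ 495.7 -419.9  150. ] [ 508.6 -392.8  155.7]
```

```bash
python3 -m pendant '[[[1,0.029,-0.033,0,-0.039],[1,0.029,-0.033,0.05,-0.039],[1,0.029,-0.033,0.09,-0.039],[1,0.029,-0.033,0.13,-0.039],[1,0.029,-0.033,0.16,-0.039],[1,0.029,-0.033,0.185,-0.039],[1,0.029,-0.033,0.2,-0.039],[1,0.029,-0.033,0.21,-0.039]]]'
python3 -m pendant '[[[0.7,0,0,0,0],[0.6,0,0,0,0],[0.52,0,0,0,0],[0.48,0,0,0,0],[0.46,0,0,0,0],[0.44,0,0,0,0],[0.43,0,0,0,0],[0.42,0,0,0,0]]]'
python3 - <<'E'
from h import *
c=cam('wrist');cv2.imwrite('pics/w2.png',c['image']);s=env.state();print(s['opening'],s['eef_pos'],s['ft_force'])
E
```

```text
t: 2.55
eef_pos: [508.9, -230.7, 3.3]
tcp_rot: [-3.141, 0.001, 0.121]
ft_force: [-0.2, -0.8, 0.6]
opening: 0.998
t: 3.35
eef_pos: [509.3, -230.9, 4.8]
tcp_rot: [3.141, -0.0, 0.121]
ft_force: [-0.1, -0.2, 1.7]
opening: 0.436
0.42874157217421377 [ 509.28304995 -230.86120084    4.8027732 ] [-0.54653641  0.44441105  2.53385676]
```

View pics/w2.png

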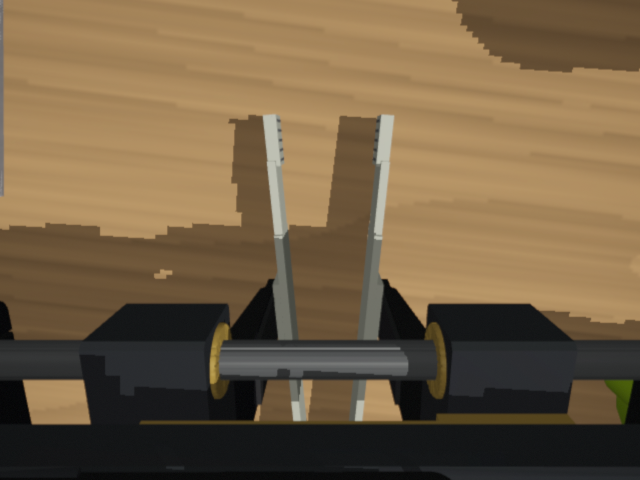

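The tongs sit centred between the fingers and the tips are clear. I'll take a light hold and lift.

```bash
python3 -m pendant '[[[0.4,0,0,0,0],[0.4,0,0,0,0],[0.4,0,0,0,0],[0.4,0,0,-0.005,0],[0.4,0,0,-0.02,0],[0.4,0,0,-0.05,0],[0.4,0,0,-0.08,0],[0.4,0,0,-0.1,0]]]'
python3 -m pendant '[[[0.4,0.003,-0.03,0,0],[0.4,0.007,-0.075,0,0],[0.4,0.01,-0.12,0,0],[0.4,0.014,-0.165,0,0],[0.4,0.017,-0.205,0,0],[0.4,0.02,-0.235,0,0],[0.4,0.02,-0.244,0,0],[0.4,0.02,-0.244,0,0]]]'
python3 - <<'E'
from h import *
c=cam('wrist');cv2.imwrite('pics/w3.png',c['image']);np.savez('w3.npz',W=world(c,'wrist'),im=c['image']);s=c['s'];print(s['opening'],s['eef_pos'],s['tcp_rot'],s['ft_force'])
E
```

```text
t: 4.2
eef_pos: [509.2, -230.9, 106.5]
tcp_rot: [3.141, -0.001, 0.121]
ft_force: [-0.1, -0.3, 0.1]
opening: 0.403
t: 5.0
eef_pos: [499.3, 14.6, 104.7]
tcp_rot: [3.141, 0.0, 0.123]
ft_force: [0.3, -0.2, 0.1]
opening: 0.401
0.4013643230022659 [499.34394757  14.58186673 104.66836525] [3.14148622e+00 3.68180412e-04 1.22863818e-01] [ 0.31437747 -0.21285499  0.10639366]
```

View pics/w3.png

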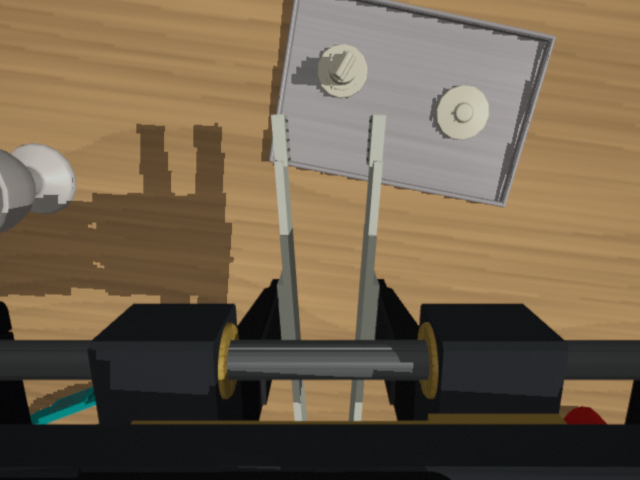

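Held level. Tips are at (280,118–160) and (377,118–160). The valve's flange is centred near (343,71), its bill top at (345,65), and the disc at (463,112).

Run:
```python
from h import *
d=np.load('w3.npz');W=d['W'];c=env.state()
T=(W-c['eef_pos'])@Rrpy(c['tcp_rot'])
def box(u0,u1,v0,v1,lo,hi):
    m=np.zeros(W.shape[:2],bool);m[v0:v1,u0:u1]=1;m&=(W[...,2]>lo)&(W[...,2]<hi);return m
def show(n,m): q=T[m];print(n,len(q),'mean',q.mean(0).round(1),'min',q.min(0).round(1),'max',q.max(0).round(1),'wz',np.median(W[m][:,2]).round(1))
print('tray floor',np.median(W[90:110,390:420,2]))
show('padL',box(265,295,110,165,100,135)); show('padR',box(362,390,110,165,100,135))
# valve: barrel/bill above
import sys
for lo,hi in ((3,9),(9,20),(20,28),(28,40)): show(f'v{lo}',box(312,375,38,102,lo,hi))
m=box(312,375,38,102,3.5,40); q=T[m][:,:2].astype(np.float32)
print(cv2.minEnclosingCircle(q))
q=W[box(250,560,0,210,-2,10)];
```

```text
tray floor 1.0708500248360195
padL 812 mean [ 68.3 -16.8 -11.1] min [ 59.2 -19.9 -15.7] max [ 77.1 -14.4   2. ] wz 116.9
padR 803 mean [ 68.3  17.3 -11.1] min [ 59.   14.8 -15.4] max [76.9 20.4  1.9] wz 117.0
v3 1305 mean [104.5   8.1  99.2] min [90.8 -9.3 95.8] max [120.6  26.8 101.6] wz 5.3
v9 53 mean [99.4  7.2 90.2] min [97.7  0.9 84.8] max [111.2  15.3  95.6] wz 14.5
v20 441 mean [105.1   8.2  80.6] min [97.8  0.8 76.7] max [113.6  16.2  84.3] wz 23.3
v28 296 mean [105.4   8.4  73.3] min [98.7  2.4 69.7] max [112.8  14.2  76.6] wz 32.3
((104.46540832519531, 9.355762481689453), 19.108861923217773)
```

```bash
python3 -m pendant '[[[0.41,0.02,0.004,0,0],[0.41,0.0375,0.008,0,0],[0.41,0.0375,0.008,0.02,0],[0.41,0.0375,0.008,0.045,0],[0.41,0.0375,0.008,0.065,0],[0.41,0.0375,0.008,0.08,0],[0.41,0.0375,0.008,0.087,0],[0.41,0.0375,0.008,0.09,0]]]'
python3 -m pendant '[[[0.38,0,0,0,0],[0.36,0,0,0,0],[0.34,0,0,0,0],[0.32,0,0,0,0],[0.3,0,0,0,0],[0.28,0,0,0,0],[0.26,0,0,0,0],[0.25,0,0,0,0]]]'
python3 - <<'E'
from h import *
c=cam('wrist');cv2.imwrite('pics/w4.png',c['image'][:260]);s=c['s'];print(s['opening'],s['eef_pos'],s['tcp_rot'],s['ft_force'])
E
```

```text
t: 5.85
eef_pos: [537.8, 9.3, 14.1]
tcp_rot: [-3.142, 0.001, 0.119]
ft_force: [1.3, -0.3, -0.7]
opening: 0.413
t: 6.65
eef_pos: [537.9, 10.4, 14.8]
tcp_rot: [3.141, -0.0, 0.121]
ft_force: [0.6, 0.8, 2.4]
opening: 0.306
0.30646970917399835 [537.94793373  10.4322087   14.78028748] [ 3.14142890e+00 -4.46844789e-04  1.20879290e-01] [0.64079522 0.77413967 2.44487385]
```

View pics/w4.png

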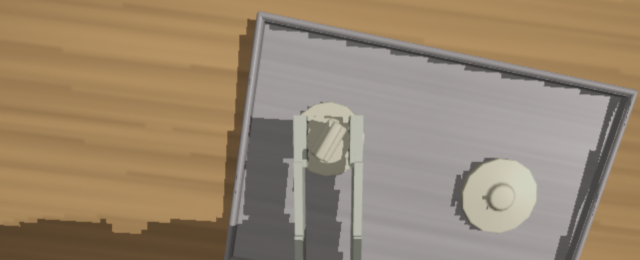

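The barrel is between the tips (332,143) and the fingers stopped at 0.306. Lifting and moving toward the egg cup.

```bash
python3 -m pendant '[[[0.24,0,0,-0.005,0],[0.24,0,0,-0.02,0],[0.24,0,0,-0.04,0],[0.24,0,0,-0.06,0],[0.24,0,0,-0.08,0],[0.24,0,0,-0.1,0],[0.24,0,0,-0.11,0],[0.24,0,0,-0.11,0]]]'
python3 - <<'E'
from h import *
d=np.load('top0.npz');W=d['W'];m=np.zeros(W.shape[:2],bool);m[230:260,232:266]=1
q=W[m&(W[...,2]>50)&(W[...,2]<80)];print(len(q),q.mean(0),q.min(0),q.max(0))
print(cv2.minEnclosingCircle(q[:,:2].astype(np.float32)))
s=env.state();print(s['opening'],s['eef_pos'],s['ft_force'])
E
```

```text
t: 7.5
eef_pos: [538.2, 10.4, 125.7]
tcp_rot: [3.141, -0.002, 0.121]
ft_force: [-0.7, -0.6, -0.5]
opening: 0.31
94 [519.28709101 202.84798905  61.08107872] [493.31623944 174.33320636  50.02066851] [541.78453134 224.45890048  71.09429817]
((517.0103149414062, 199.62240600585938), 25.430124282836914)
0.30993649896164377 [538.16583462  10.37458106 125.66989704] [-0.74958641 -0.64148466 -0.53715927]
```

```bash
python3 -m pendant '[[[0.24,-0.01,-0.018,0,0],[0.24,-0.027,-0.048,0,0],[0.24,-0.045,-0.08,0,0],[0.24,-0.063,-0.112,0,0],[0.24,-0.08,-0.144,0,0],[0.24,-0.095,-0.17,0,0],[0.24,-0.103,-0.185,0,0],[0.24,-0.106,-0.19,0,0]]]'
python3 - <<'E'
from h import *
c=cam('wrist');cv2.imwrite('pics/w5.png',c['image']);W=world(c,'wrist');np.savez('w5.npz',W=W,im=c['image']);s=c['s'];print(s['opening'],s['eef_pos'],s['tcp_rot'],s['ft_force'])
T=(W-s['eef_pos'])@Rrpy(s['tcp_rot'])
m=(W[...,2]>60)&(W[...,2]<68)&(T[...,0]>80)&(T[...,0]<170)&(abs(T[...,1])<45)
q=T[m];print(len(q),q.min(0),q.max(0),cv2.minEnclosingCircle(q[:,:2].astype(np.float32)))
v,u=np.nonzero(m);print(u.min(),u.max(),v.min(),v.max())
m=(W[...,2]>100)&(W[...,2]<145)&(T[...,0]>55)&(T[...,0]<90)&(abs(T[...,1])<40)
q=T[m];print('tips+valve',q.min(0),q.max(0),q.mean(0))
E
```

```text
t: 8.3
eef_pos: [407.5, 187.5, 123.8]
tcp_rot: [3.141, 0.002, 0.123]
ft_force: [1.4, -0.8, -0.6]
opening: 0.309
0.3086481972453764 [407.53405935 187.49333742 123.80735276] [3.14124401e+00 2.17388136e-03 1.22972001e-01] [ 1.35012532 -0.81954606 -0.62779059]
1924 [ 86.44781043 -25.01448861  57.16197196] [133.76109036  25.80483841  63.51514794] ((112.11746215820312, 0.6281772255897522), 25.825157165527344)
275 377 0 101
tips+valve [ 55.00727264 -13.49169915 -19.92937551] [82.82292272 15.70655287 12.02780705] [68.07294095  1.17718927 -5.58197935]
```

View pics/w5.png

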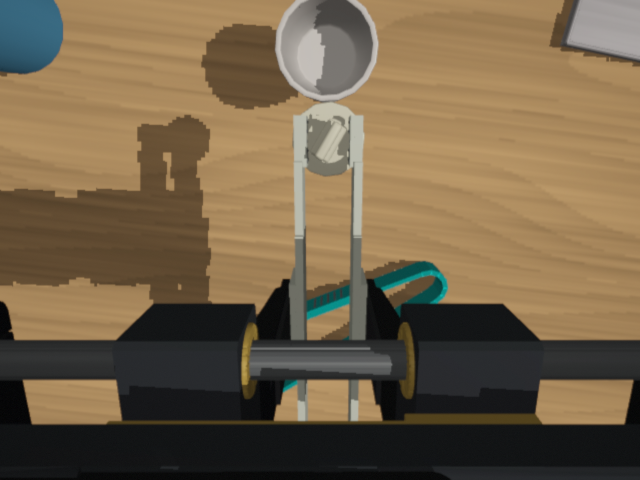

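The egg cup's mouth is at (327,47), straight ahead of the held valve (330,140), 44 mm further along tool x.

```bash
python3 -m pendant '[[[0.24,0.015,0,0,0],[0.24,0.035,0,0,0],[0.24,0.044,0,0,0],[0.24,0.044,0,0.015,0],[0.24,0.044,0,0.035,0],[0.24,0.044,0,0.05,0],[0.24,0.044,0,0.054,0],[0.24,0.044,0,0.054,0]]]'
python3 - <<'E'
from h import *
c=cam('wrist');cv2.imwrite('pics/w6.png',c['image'][:300]);W=world(c,'wrist');np.savez('w6.npz',W=W,im=c['image']);s=c['s'];print(s['opening'],s['eef_pos'],s['tcp_rot'],s['ft_force'])
E
```

```text
t: 9.15
eef_pos: [453.1, 191.1, 70.1]
tcp_rot: [3.141, 0.002, 0.12]
ft_force: [-0.4, -0.4, 0.3]
opening: 0.309
0.3091813391332435 [453.06762872 191.13238176  70.10337988] [3.14124534e+00 1.55719983e-03 1.20307065e-01] [-0.4111865  -0.42592332  0.30439219]
```

View pics/w6.png

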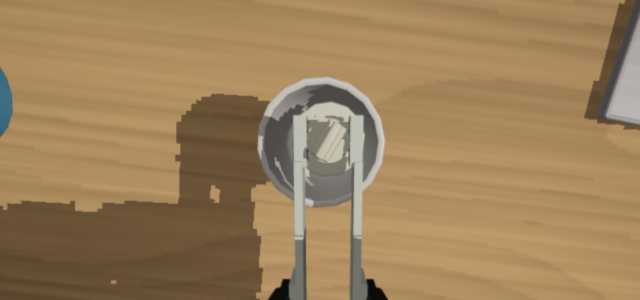

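Run:
```python
from h import *
d=np.load('w6.npz');W=d['W'];s=env.state();T=(W-s['eef_pos'])@Rrpy(s['tcp_rot'])
v,u=np.mgrid[0:480,0:640]
m=(W[...,2]>60)&(W[...,2]<68)&(T[...,0]>35)&(T[...,0]<110)&(abs(T[...,1])<45)
m&=(u<290)|(u>368)|(v<108)
q=T[m];print(len(q),q.min(0),q.max(0),cv2.minEnclosingCircle(q[:,:2].astype(np.float32)))
for n,a in (('L',(u>290)&(u<306)),('R',(u>350)&(u<366))):
    k=a&(v>118)&(v<160)&(W[...,2]>70);print(n,T[k].mean(0))
k=(u>312)&(u<348)&(v>100)&(v<180)&(W[...,2]>50);print(T[k].mean(0),T[k].min(0),T[k].max(0))
c=env.read_camera('wrist');print(c['cx'],c['cy'])
```

```text
2622 [ 44.56979991 -27.17622923   3.93576391] [91.40123684 23.89038306 10.62614939] ((65.94316864013672, -1.6436294317245483), 25.669401168823242)
L [ 68.54382502  -8.71974287 -12.53642625]
R [ 68.48668592  11.57941325 -11.85911894]
[68.23057721  2.15560015 -2.41187032] [  52.91072224   -4.8097799  -168.4307416 ] [82.51291587  9.368045   13.10391305]
327.7008083043004 244.12796691326358
```

```bash
python3 -m pendant '[[[0.24,-0.001,-0.003,0,0],[0.24,-0.001,-0.003,0,0],[0.24,-0.001,-0.003,0.001,0],[0.24,-0.001,-0.003,0.001,0],[0.41,-0.001,-0.003,0.001,0],[0.41,-0.001,-0.003,0.001,0],[0.41,-0.001,-0.003,0.001,0],[0.41,-0.001,-0.003,0.001,0]]]'
python3 -m pendant '[[[0.41,0,0,0,0],[0.41,0,0,0,0],[0.41,0,0,-0.01,0],[0.41,0,0,-0.03,0],[0.41,0,0,-0.05,0],[0.41,-0.02,0,-0.06,0],[0.41,-0.04,0,-0.06,0],[0.41,-0.04,0,-0.06,0]]]'
python3 - <<'E'
from h import *
c=cam('wrist');cv2.imwrite('pics/w7.png',c['image'][:300]);W=world(c,'wrist');np.savez('w7.npz',W=W,im=c['image']);s=c['s'];print(s['opening'],s['eef_pos'],s['tcp_rot'],s['ft_force'])
E
```

```text
t: 10.05
eef_pos: [452.0, 194.4, 69.6]
tcp_rot: [3.141, -0.0, 0.121]
ft_force: [0.3, -0.1, 0.1]
opening: 0.409
t: 10.85
eef_pos: [410.4, 189.3, 130.5]
tcp_rot: [3.141, 0.0, 0.121]
ft_force: [-0.4, 1.0, -0.1]
opening: 0.411
0.41122824613749975 [410.44299305 189.34509811 130.53777923] [3.14148341e+00 3.47192911e-04 1.21242855e-01] [-0.40037273  1.0234101  -0.11792868]
```

View pics/w7.png

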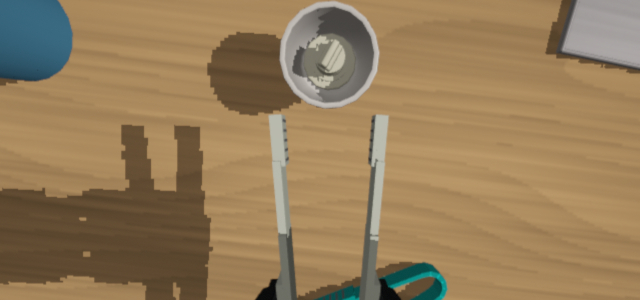

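The valve stands upright in the egg cup at (328,62), and the tongs are clear. Taking them back to where they lay.

```bash
python3 -m pendant '[[[0.41,0.003,0.025,0,0],[0.41,0.008,0.07,0,0],[0.41,0.013,0.115,0,0],[0.41,0.018,0.16,0,0],[0.41,0.023,0.205,0,0],[0.41,0.028,0.25,0,0],[0.41,0.033,0.295,0,0],[0.41,0.037,0.33,0,0]]]'
python3 -m pendant '[[[0.41,0.004,0.035,0,0],[0.41,0.008,0.07,0,0],[0.41,0.01,0.095,0,0],[0.41,0.01,0.099,0.02,0],[0.41,0.01,0.099,0.06,0],[0.41,0.01,0.099,0.09,0],[0.41,0.01,0.099,0.11,0],[0.41,0.01,0.099,0.118,0]]]'
python3 -m pendant '[[[0.41,0,0,0.003,0],[0.41,0,0,0.006,0],[0.41,0,0,0.0075,0],[0.41,0,0,0.0075,0],[0.43,0,0,0.0075,0],[0.45,0,0,0.0075,0],[0.5,0,0,0.0075,0],[0.6,0,0,0.0075,0]]]'
```

```text
t: 11.7
eef_pos: [489.9, -136.6, 129.8]
tcp_rot: [3.141, -0.001, 0.12]
ft_force: [0.7, 0.4, -0.6]
opening: 0.41
t: 12.5
eef_pos: [510.5, -230.8, 9.7]
tcp_rot: [-3.14, 0.002, 0.121]
ft_force: [-0.2, 0.1, -0.4]
opening: 0.408
t: 13.3
eef_pos: [510.7, -230.6, 4.2]
tcp_rot: [3.141, -0.0, 0.121]
ft_force: [0.6, 0.5, 0.1]
opening: 0.538
```

```bash
python3 -m pendant '[[[0.65,0,0,0,0],[0.7,0,0,0,0],[0.75,0,0,-0.01,0],[0.75,0,0,-0.05,0],[0.75,0,0,-0.1,0],[0.75,0,0,-0.15,0],[0.75,0,0,-0.19,0],[0.75,0,0,-0.21,0]]]'
python3 - <<'E'
from h import *
c=cam('wrist');W=world(c,'wrist');im=c['image'];np.savez('w8.npz',W=W,im=im);cv2.imwrite('pics/w8.png',im);s=c['s'];print(s['opening'],s['eef_pos'],s['tcp_rot'])
x=W[...,0];y=W[...,1];z=W[...,2]
q=W[(z>10)&(z<35)&(x>415)&(x<610)&(y>-275)&(y<-180)];print('tongs',len(q),q.min(0),q.max(0),np.percentile(q[:,2],[50,95]))
R=(x>430)&(x<540)&(y>-450)&(y<-350)
lid=W[R&(z>88)&(z<100)];print('lid',len(lid),cv2.minEnclosingCircle(lid[:,:2].astype(np.float32)))
d=np.load('w1.npz')['W']
for n,V in (('w1',d),('w8',W),('top',np.load('top0.npz')['W']),('scene',np.load('scene0.npz')['W'])):
    k=V[(V[...,0]>480)&(V[...,0]<535)&(V[...,1]>-435)&(V[...,1]<-375)]
    print(n)
    for lo,hi in ((120,130),(130,140),(140,148),(148,153),(153,158),(158,165)):
        f=k[(k[:,2]>lo)&(k[:,2]<hi)]
        if len(f)>8:
            cc,ss=np.cov(f[:,:2].T),f.mean(0); w,v=np.linalg.eigh(cc); a=v[:,1]*np.sign(v[1,1]);print(lo,len(f),ss.round(1),'minor/major sd',np.sqrt(w).round(1),'y-axis dir yaw',np.arctan2(-a[0],a[1]).round(3))
h=d[(d[...,2]>25)&(d[...,2]<85)&(d[...,0]>420)&(d[...,0]<560)&(d[...,1]>-480)&(d[...,1]<-335)]
r=np.hypot(h[:,0]-485,h[:,1]+400);g=h[r>42];print('handle pts',len(g),[ (g[g[:,1]>-400]).mean(0).round(1)], [(g[g[:,1]<-400]).mean(0).round(1)])
E
```

```text
t: 14.1
eef_pos: [511.2, -230.9, 218.7]
tcp_rot: [3.138, -0.004, 0.121]
ft_force: [-1.1, -0.2, -0.9]
opening: 0.752
0.7518617713667524 [ 511.19941079 -230.87085646  218.74651532] [ 3.13824743 -0.00421224  0.12090633]
tongs 1920 [ 429.7090477  -253.80549682   10.01729066] [ 590.21225089 -196.23613248   24.13660531] [20.3374203  22.05916003]
lid 4532 ((487.56878662109375, -401.5450439453125), 40.40073776245117)
w1
120 91 [ 498.5 -395.8  125. ] minor/major sd [1. 5.] y-axis dir yaw -0.456
130 90 [ 500.2 -395.8  135.8] minor/major sd [1.2 5.8] y-axis dir yaw -0.431
140 242 [ 498.5 -402.4  144. ] minor/major sd [1.4 7.3] y-axis dir yaw -0.395
148 178 [ 502.8 -404.1  151.6] minor/major sd [2.7 8.6] y-axis dir yaw -0.261
153 433 [ 502.5 -406.7  154. ] minor/major sd [1.8 7.3] y-axis dir yaw -0.3
w8
120 78 [ 499.5 -394.1  125. ] minor/major sd [1.1 4.3] y-axis dir yaw -0.463
130 76 [ 501.6 -393.7  135.2] minor/major sd [1.1 2.7] y-axis dir yaw -0.585
140 67 [ 502.6 -395.9  144.3] minor/major sd [1.1 7.2] y-axis dir yaw -0.364
148 137 [ 503.6 -404.3  151.8] minor/major sd [2.4 9. ] y-axis dir yaw -0.266
153 363 [ 502.6 -406.6  153.9] minor/major sd [1.8 7.2] y-axis dir yaw -0.309
top
120 11 [ 494.1 -404.7  124.7] minor/major sd [ 1.3 10.4] y-axis dir yaw -0.314
130 10 [ 494.3 -406.4  135.2] minor/major sd [1.5 8.6] y-axis dir yaw -0.322
140 17 [ 496.6 -405.8  143.6] minor/major sd [1.3 8.1] y-axis dir yaw -0.312
148 10 [ 500.6 -408.7  150.5] minor/major sd [2.5 8.4] y-axis dir yaw -0.293
153 17 [ 500.9 -407.4  154.8] minor/major sd [2.3 7.3] y-axis dir yaw -0.304
scene
120 10 [ 501.3 -400.5  124.7] minor/major sd [ 1.8 12.5] y-axis dir yaw -0.353
130 11 [ 502.8 -401.5  136.5] minor/major sd [ 2.1 12.8] y-axis dir yaw -0.439
handle pts 555 [array([ 502.7, -347.4,   60. ])] [array([ 469.1, -458.6,   63.2])]
```

View pics/w8.png

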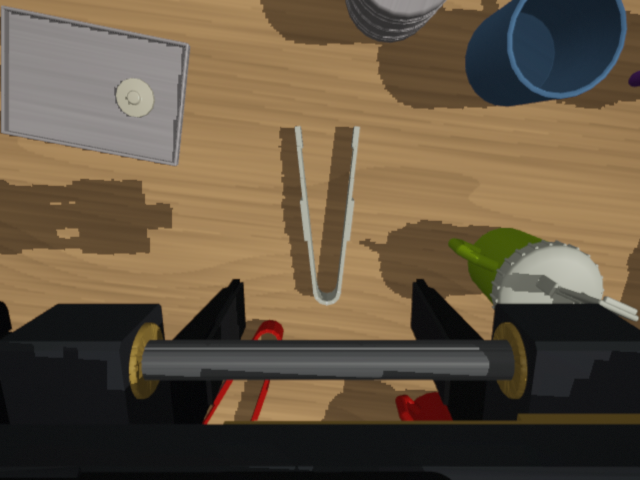

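The tongs lie flat again where they started (bow at (326,298), tips at (297,128) and (356,128)). Next is the flap: close the fingers, line up with the cup's yaw (about -0.30) and come down behind the flap.

```bash
python3 -m pendant '[[[0,0,0.03,0,0.05],[0,0,0.07,0,0.15],[0,-0.003,0.11,0,0.25],[0,-0.005,0.15,0,0.35],[0,-0.0055,0.175,0,0.42],[0,-0.0055,0.184,0,0.42],[0,-0.0055,0.184,0,0.42],[0,-0.0055,0.184,0,0.42]]]'
python3 -m pendant '[[[0,0,0,0.02,0],[0,0,0,0.04,0],[0,0,0,0.058,0],[0,0,0,0.068,0],[0,0,0,0.068,0],[0,0,0,0.068,0],[0,0,0,0.068,0],[0,0,0,0.068,0]]]'
python3 - <<'E'
from h import *
c=cam('wrist');W=world(c,'wrist');cv2.imwrite('pics/w9.png',c['image']);np.savez('w9.npz',W=W)
b=cam('scene');cv2.imwrite('pics/s9.png',cv2.resize(b['image'][150:250,190:350],None,fx=5,fy=5,interpolation=cv2.INTER_CUBIC))
s=c['s'];print(s['opening'],s['eef_pos'],s['tcp_rot'],s['ft_force'])
e=np.array(s['eef_pos']);print('s,t',.955*e[0]-.296*e[1],.296*e[0]+.955*e[1])
E
```

```text
t: 14.95
eef_pos: [527.3, -412.8, 214.1]
tcp_rot: [-3.141, 0.0, -0.297]
ft_force: [0.5, 0.3, 0.2]
opening: 0.134
t: 15.75
eef_pos: [527.6, -414.1, 147.1]
tcp_rot: [3.141, -0.001, -0.299]
ft_force: [-0.0, 0.4, -0.8]
opening: 0.005
0.004882075023205795 [ 527.62245488 -414.0694719   147.06597096] [ 3.14091173e+00 -1.25421362e-03 -2.98985709e-01] [-0.01499337  0.42601719 -0.83224402]
s,t 626.4440080953595 -239.2600990215129
```

View pics/s9.png

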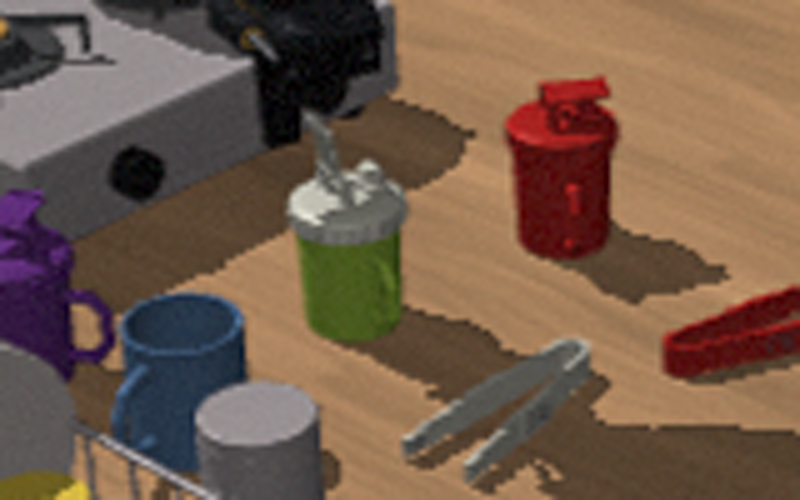

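```bash
python3 -m pendant '[[[0,-0.007,0,0,0],[0,-0.012,0,0,0],[0,-0.016,0,0,0],[0,-0.02,0,0,0],[0,-0.024,0,0,0],[0,-0.028,0,0,0],[0,-0.031,0,0,0],[0,-0.034,0,0,0]]]'
python3 -m pendant '[[[0,-0.002,0,0.0005,0],[0,-0.004,0,0.001,0],[0,-0.006,0,0.002,0],[0,-0.008,0,0.003,0],[0,-0.0095,0,0.004,0],[0,-0.0105,0,0.005,0],[0,-0.0105,0,0.005,0],[0,-0.0105,0,0.005,0]]]'
python3 - <<'E'
from h import *
b=cam('scene');cv2.imwrite('pics/s10.png',cv2.resize(b['image'][150:250,190:350],None,fx=5,fy=5,interpolation=cv2.INTER_CUBIC))
s=b['s'];print(s['eef_pos'],s['ft_force'])
E
python3 -m pendant '[[[0,0.01,0,-0.005,0],[0,0.03,0,-0.02,0],[0,0.04,0,-0.05,0],[0,0.04,0,-0.08,0],[0,0.03,-0.03,-0.08,0],[0,0.0,-0.07,-0.08,0],[0,-0.03,-0.11,-0.08,0],[0,-0.06,-0.15,-0.08,0]]]'
python3 - <<'E'
from h import *
c=cam('wrist');W=world(c,'wrist');a=c['image'];np.savez('w11.npz',W=W)
b=cam('scene')['image'];t=cam('top')['image']
p=cv2.resize(b[150:250,190:350],(480,300),interpolation=cv2.INTER_CUBIC);q=cv2.resize(a,(400,300))
cv2.imwrite('pics/m11.png',np.hstack([p[:,80:480],q]))
K=np.load('w11.npz')['W'];s_=.955*K[...,0]-.296*K[...,1];t_=.296*K[...,0]+.955*K[...,1]
for dt in (-249,-243,-237,-231):
  for s0 in range(555,606,5):
    m=(abs(t_-dt)<3)&(abs(s_-s0)<2.5)&(K[...,2]>80)&(K[...,2]<170)
    if m.sum()>2: print(dt,s0,m.sum(),K[...,2][m].min().round(),np.median(K[...,2][m]).round(1),K[...,2][m].max().round())
E
```

```text
t: 16.65
eef_pos: [494.6, -403.9, 146.2]
tcp_rot: [3.141, -0.0, -0.299]
ft_force: [0.2, -0.0, -0.4]
opening: 0.005
t: 17.45
eef_pos: [484.8, -400.9, 141.1]
tcp_rot: [3.142, -0.0, -0.299]
ft_force: [-0.5, -0.0, -0.0]
opening: 0.005
[ 484.84683581 -400.85627938  141.14526445] [-0.53861032 -0.02394054 -0.01942268]
t: 18.3
eef_pos: [471.5, -238.3, 221.5]
tcp_rot: [3.141, -0.001, -0.299]
ft_force: [0.7, -0.1, -0.1]
opening: 0.009
-249 555 49 95.0 96.4 103.0
-249 560 6 143.0 143.4 144.0
-249 565 76 144.0 146.1 148.0
-249 570 95 136.0 139.3 147.0
-249 575 93 131.0 134.5 138.0
-249 580 90 125.0 129.7 133.0
-249 585 89 121.0 124.5 128.0
-249 590 81 116.0 119.8 123.0
-249 595 71 94.0 96.6 119.0
-249 600 73 95.0 96.0 99.0
-249 605 77 94.0 96.1 98.0
-243 555 49 95.0 96.7 102.0
-243 560 34 109.0 111.3 144.0
-243 565 98 110.0 146.1 148.0
-243 570 145 94.0 139.0 148.0
-243 575 121 94.0 133.9 137.0
-243 580 102 94.0 129.0 133.0
-243 585 88 121.0 124.4 128.0
-243 590 76 116.0 119.5 123.0
-243 595 72 94.0 96.7 118.0
-243 600 71 94.0 96.2 98.0
-243 605 72 94.0 96.0 98.0
-237 555 49 94.0 96.4 103.0
-237 560 61 109.0 111.3 144.0
-237 565 157 110.0 144.1 149.0
-237 570 188 94.0 136.7 148.0
-237 575 150 94.0 132.8 138.0
-237 580 158 94.0 127.4 133.0
-237 585 134 94.0 123.0 128.0
-237 590 90 95.0 119.1 122.0
-237 595 75 95.0 96.9 118.0
-237 600 73 95.0 96.1 97.0
-237 605 73 94.0 95.9 98.0
-231 555 60 95.0 96.5 102.0
-231 560 116 95.0 108.6 144.0
-231 565 245 95.0 112.4 148.0
-231 570 213 95.0 136.5 148.0
-231 575 162 95.0 133.2 138.0
-231 580 158 94.0 127.2 133.0
-231 585 125 95.0 123.4 128.0
-231 590 70 116.0 119.7 123.0
-231 595 56 95.0 114.7 118.0
-231 600 74 94.0 96.1 98.0
-231 605 71 94.0 96.1 98.0
```

The flap's upper face rises 19.5 mm over 20 mm, so it stands at about 44°. The picture limit is used up, so the last check is numeric: cup, egg cup, tongs and the other things before and after, then hand in.

Run:
```python
from h import *
A=np.load('top0.npz')['W'];B=world(cam('top'),'top')
def reg(W,c,r,lo,hi):
    m=(np.hypot(W[...,0]-c[0],W[...,1]-c[1])<r)&(W[...,2]>lo)&(W[...,2]<hi); return W[m]
for n,c,r,lo,hi in (('egg rim',(518,200),35,50,75),('in egg bowl',(518,200),12,20,80),('cup lid',(485,-400),45,88,103),('disc',(590,-58),22,4,12),('tall',(530,400),90,120,190),('valve spot',(602,14),14,12,45)):
    for k,W in (('before',A),('after',B)):
        q=reg(W,c,r,lo,hi);print(n,k,len(q),q.mean(0).round(1) if len(q) else '', q[:,2].max().round() if len(q) else '')
q=reg(B,(508,-230),95,12,32);print('tongs',len(q),q.mean(0).round(1),q[:,2].max())
d=(abs(B[...,2]-A[...,2])>15)&(A[...,2]>-5)&(A[...,2]<200)&(B[...,2]<200)
n,l,st,ce=cv2.connectedComponentsWithStats(d.astype(np.uint8));print([(st[i][4],ce[i].round()) for i in range(1,n) if st[i][4]>12])
print(env.state()['t'],env.state()['ft_force'])
```

```text
egg rim before 94 [519.3 202.8  61.1] 71.0
egg rim after 123 [519.  201.6  61.1] 75.0
in egg bowl before 55 [517.8 200.2  37.6] 51.0
in egg bowl after 54 [516.6 198.5  51.2] 75.0
cup lid before 488 [ 482.8 -399.4   96.1] 103.0
cup lid after 233 [ 481.4 -418.    95.7] 103.0
disc before 90 [588.5 -57.5   7.3] 12.0
disc after 81 [589.1 -58.6   7.3] 12.0
tall before 665 [516.  390.8 151.2] 178.0
tall after 662 [516.  390.9 151. ] 178.0
valve spot before 31 [603.1  16.2  24.5] 40.0
valve spot after 0  
tongs 18 [ 577.3 -219.2   19.1] 23.969080000951823
[(np.int32(23), array([313., 217.])), (np.int32(25), array([247., 245.])), (np.int32(54), array([472., 253.])), (np.int32(72), array([469., 262.]))]
18.5 [ 0.59369973 -0.77331235  0.36187372]
```

```bash
python3 -c "
from cell import env
print(env.job_done())"
```

```text
the job is handed in; nothing more can be done
None
```

The job is handed in at about 18.5 s of the 72 s allowed; the hand-in reports no verdict.

**What I did**
- **Valve:** I gripped the white tongs by their rests, closed them on the valve's barrel and lifted it out of the tray. I released it in the egg cup's mouth from about 20 mm up. The tongs' arms cannot go below the rim with the tool upright, so a lower release was not possible.
- **Tongs:** They are laid back within about 2 mm of where they were.
- **Flap:** I pushed it down from behind with the closed fingers, then backed the gripper off.

**Last checks**
- **Valve:** The wrist picture showed it upright in the egg cup's bowl. In the depth check, the bowl's reading rose and the valve's spot in the tray was empty. The egg cup's rim was within about 1 mm of its start.
- **Tongs:** They were flat in the wrist view (top about 22 mm). The final top view saw only their tips, because the arm hid the rest.
- **Flap:** Its upper face measured about 44 degrees after the gripper let go, and the hinge was within about 1 mm of its earlier position.
- **Other things:** The disc and tall cup showed no real shift. The top-view comparison showed changes only at the valve, egg cup and flap.

**What disagreed or was not checked**
- The final top reading of the two-handled cup's lid was off (mean y −418 against −399) because the arm hid half of it. I relied on the wrist reading instead, which showed a level lid and the hinge in place.
- The last picture, of the finished flap, was refused at the 12-picture limit, so that check is by numbers only.

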